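# Put the glazing brush and clay paddle away in the tool tray

### The job

Put the glaze brush and the clay paddle away in the tool tray: each lying flat on the floor of the compartment whose floor has the colour of its handle, head towards the back, tucked in under the cover board. One of the two has been pushed handle-first under the low shelf and must be drawn out and turned round. Leave the loop tool, jar, bowl, bottle, pots and mug where they are.

Things in the scene. Friction and masses are not known exactly. Their poses are not given: they have to be found in the camera images.
- brush: flat glaze brush, rigid, 180 mm long, about 0.12 kg, lying flat on the table. Origin: middle of its length, on the underside; x along it to the head, z up. Blue handle 22 mm wide, 18 thick, x = -90 to 20 mm; head (steel ferrule, black bristles) 50 mm wide, 14 to 16 thick, x = 20 to 90. Centre of mass near x = 15. Starts in the open between tray and shelf, or pushed under the shelf.
- paddle: wooden clay paddle, rigid, 180 mm long, about 0.14 kg, lying flat on the table. Origin and axes as the brush. Yellow handle 24 mm wide, 18 thick, x = -90 to 10 mm; dark wooden blade (its head) 60 mm wide, 14 thick, x = 10 to 90. Centre of mass near x = 15. One of brush and paddle starts in the open, the other handle-first under the shelf with 55 to 80 mm of its head sticking out.
- brush_head (a point): point in the brush's head, 55 mm from its origin towards the head, 8 mm above its underside
- brush_tail (a point): point near the brush's handle end, 80 mm from its origin, 8 mm above its underside
- paddle_head (a point): point in the paddle's blade, 55 mm from its origin towards the blade, 8 mm above its underside
- paddle_tail (a point): point near the paddle's handle end, 80 mm from its origin, 8 mm above its underside
- brush_slot (a point): centre of the brush's compartment (blue floor) in the tray, on its floor, 4 mm above the table; x along the compartment, pointing away from the robot to the covered end; y across. Inside 200 mm long and 64 mm wide.
- paddle_slot (a point): the same for the paddle's compartment (yellow floor): inside 200 mm long and 74 mm wide.
- tray: grey fixed tool tray, left or right of the middle; origin on the table, 90 mm beyond the compartments' centres along its x, which points away from the robot. Compartments: blue at +y, grey (34 mm, holds the loop tool) in the middle, yellow at -y. Walls above the 4 mm floor: 12 mm at the robot end, 15 mm dividers under the cover, only 4 mm lips round the open part, so that fingers fit there.
- cover_edge (a point): middle of the lower front edge of the tray's wooden cover board, 15 mm beyond the compartments' centres; the board roofs the far 85 mm of the compartments, underside 50 mm above their floor, top 62 mm above the table, 200 mm wide; open towards the robot. Same axes as the tray
- shelf: low fixed ware shelf on the other side from the tray: wooden board 200 mm deep (x) by 230 mm (y), underside 50 mm and top 62 mm above the table, on two bearers along x at y = +-96 to 114 mm. Origin on the table under its centre; x points away from the robot; front edge at x = -100 mm; open in front.
- loop_tool: loop tool 160 mm long, 12 mm high, wooden handle 13 mm wide, loose in the middle compartment; origin at the underside; to be left there
- glaze_jar: low glaze jar with orange cap, 48 mm diameter, 48 mm high, in front of the shelf at its +y side; origin at the underside; leave alone
- bowl: small blue bowl, 84 mm diameter, 36 mm high, at the right; origin at the underside; leave alone
- bottle: white bottle, 60 mm diameter, 170 mm high, between tray and shelf at the back; origin at the underside; leave alone
- pot_a: terracotta pot, 68 mm diameter, 80 mm high, standing on the shelf board; origin at the underside; leave alone
- pot_b: terracotta pot, 62 mm diameter, 62 mm high, standing on the tray's cover; origin at the underside; leave alone
- mug: white mug, 72 mm diameter, 85 mm high, at the left; origin at the underside; leave alone
Not all that is in view belongs to the job. What is shaped like the paddle but green is not meant.

How it is judged (in metres and radians):
At the end, for the whole second after the job is handed in: Each tool rests in its own compartment, flat on the floor, head to the covered end: head point 41 to 69 mm beyond the slot centre along x and within 12 mm across, tail point within 30 mm across, both 1 to 16 mm above the floor; slower than 20 mm/s (x of brush_head in the frame of brush_slot between 0.041 and 0.069 m and y of brush_head in the frame of brush_slot between -0.012 and 0.012 m and z of brush_head in the frame of brush_slot between 0.001 and 0.016 m and y of brush_tail in the frame of brush_slot between -0.03 and 0.03 m and z of brush_tail in the frame of brush_slot between 0.001 and 0.016 m and linear speed of each of brush, paddle below 0.02 m/s and x of paddle_head in the frame of paddle_slot between 0.041 and 0.069 m and y of paddle_head in the frame of paddle_slot between -0.012 and 0.012 m and z of paddle_head in the frame of paddle_slot between 0.001 and 0.016 m and y of paddle_tail in the frame of paddle_slot between -0.03 and 0.03 m and z of paddle_tail in the frame of paddle_slot between 0.001 and 0.016 m); the robot touches nothing.
It fails at once if the loop tool is shifted more than 30 mm (distance of loop_tool from where it was at the start of the episode above 0.03 m).
It fails at once if the glaze jar or bowl is shifted more than 30 mm or tipped (distance of any of glaze_jar, bowl from where it was at the start of the episode above 0.03 m or angle between any of glaze_jar, bowl's own z axis and vertical above 0.5 rad).
It fails at once if the bottle or mug is shifted more than 30 mm or tipped (distance of any of bottle, mug from where it was at the start of the episode above 0.03 m or angle between any of bottle, mug's own z axis and vertical above 0.5 rad).
It fails at once if a pot is shifted more than 30 mm or tipped (distance of any of pot_a, pot_b from where it was at the start of the episode above 0.03 m or angle between any of pot_a, pot_b's own z axis and vertical above 0.5 rad).
It also fails if it takes over 72 s, if anything falls off the work surface, if the arm or the gripper's body presses on something with over 40 N, if the wrist force passes 120 N, or if a joint passes its speed limit or range.

### The arm

A 7-joint arm with a two-finger parallel gripper is mounted at the origin on the work surface. World frame = base frame: x ahead of the robot, y to its left, z up, the work surface at z = 0. Lengths are in m, angles in degrees, forces in N, time in s.
With the tool pointing down it reaches from about 0.425 to 0.8 m from the base axis. Payload 8.3 kg.
Tool frame: the origin (TCP) lies at the very end of the fingers, on their centre line; the grasp point (between the pads) lies 19 mm behind it; z points along the fingers, y is the line along which they close (so a half turn about z gives the same grasp; the last joint's range is limited). The gripper opens to 85 mm and grips with 20 to 120 N. Pads are 22 mm wide; open, the fingers measure 114 mm over their backs; the gripper's body (76 mm by 85 mm) begins 54 mm behind the grasp point. The pads swing forward as they close: fully open they stand 13 mm farther back than shut.
Start: joints at [-72.072, 21.967, 0.94, 78.501, -0.361, 79.538, -2.664], TCP at [0.229, 0.581, 0.231] pointing down, gripper open.
Joint ranges: [-169.22, 169.22], [-14.56, 117.87], [-87.37, 89.26], [10.42, 133.3], [-82.24, 262.24], [0.94, 117.77], [-172.7, 172.7]. Speed limits (degrees/s): [136.94, 136.94, 172.46, 172.46, 180, 180, 180].

### API

Orientations are given as a 3x3 rotation matrix whose columns are the frame's x, y, z axes.
In Python, from rig import env gives the robot as it stands. The module is installed in compiled form; this text tells all that it offers.
- The arm moves only by the shell command python3 -m inch 'ROWS'. ROWS is JSON, a list of rows, each an object of numbers: "wx", "wy", "wz": the turn, a rotation vector about the tool's x, y, z in degrees; "tx", "ty", "tz": the shift along the tool's x, y, z in mm; "gripper": the finger opening in mm, from 0 to 85.4. A call has 1 to 10 rows; each row shifts and turns the commanded pose from where the row before left it, along the tool's axes as they then stand; what a row does not reach is not made up. A row lasts 1/12 s, in which the tool goes at most 41.7 mm and 7.16 degrees, less where a joint would pass 70% of its speed; a pose out of reach is approached as far as the arm can. A call is refused whole if a number of a shift passes 41.7 or a number of a turn 7.16, either way. A call with a gripper value outside its range is refused whole. The fingers move at their own pace and stop on an object; the grip force is fixed at half the most. Time passes only in rows, so rows that do not move let the fingers close. It gives the time, the measured TCP pose, the force, the opening and the grip force at its end, in the units of the state.
- env.state(): the state, without advancing time (a new reading comes with each control period).
- env.grab_frame(name): name is "scene" or "top"; returns a dict with "pixels" (420x560x3 uint8, red, green, blue), "range_z" (420x560 float32, m along the optical axis (not along the pixel's ray), 0 where there is no reading), "intrinsics" (3x3 intrinsics, pixels), "pose" (4x4, takes a point from camera to world coordinates). Camera axes: x right, y up, looking along -z (the intrinsics and any distortion apply to the point x, -y, -z); pixel columns grow to the right and rows downward; lengths in m; the calibration is good to about 2 mm. A picture is of the moment at which its call begins.
- env.finish_job(): hands the job in; it is judged then, once.
The state is a dict: "t": time; "joints": joint angles; "qd": joint speeds; "effort": joint torques, N m; "eef_pos": TCP position; "tool_rot": TCP orientation; "ft_force": force on the tool from outside, world axes, zero at the start; "moment": the same for the moment, N m; "finger_gap": finger opening in m; "grasp_force": force on a finger pad.
Only numpy, scipy, OpenCV 4.12 (cv2) and the standard library are available. Lean on these libraries where they do the work, as an engineer would, in place of code of your own. Each camera call takes 0.05 s, during which the arm holds its last target. There are 200 camera calls.

## Working session

There is one attempt and no reset: what is moved stays moved. The work goes in short steps, Python scripts to look and compute and a shell command to move; the robot and the scene stay as the last step left them, time stands still between calls to the robot, and variables do not carry over. Pictures are saved under pics/ and viewed, at most 10 in all, crops included, and the job is handed in when it is done.

```bash
mkdir -p pics; cat > h.py <<'E'
import numpy as np, cv2
from rig import env
def grab(n,save=None):
    f=env.grab_frame(n)
    if save: cv2.imwrite('pics/'+save,cv2.cvtColor(f['pixels'],cv2.COLOR_RGB2BGR))
    return f
def cast(f,uv,z):
    K,P=f['intrinsics'],f['pose']; uv=np.atleast_2d(np.float64(uv))
    d=np.c_[(uv[:,0]-K[0,2])/K[0,0],-(uv[:,1]-K[1,2])/K[1,1],-np.ones(len(uv))]@P[:3,:3].T
    o=P[:3,3]; return o+d*((z-o[2])/d[:,2])[:,None]
def cloud(f):
    K,P=f['intrinsics'],f['pose'];Z=f['range_z'];v,u=np.mgrid[:420,:560]
    c=np.stack([(u-K[0,2])/K[0,0]*Z,-(v-K[1,2])/K[1,1]*Z,-Z],-1)
    return c@P[:3,:3].T+P[:3,3]
E
python3 - <<'E'
from h import *
for n in('scene','top'):
    f=grab(n,n+'0.png');np.savez('/tmp/'+n+'0.npz',**f);print(n,f['intrinsics'].round(1).tolist(),f['pose'].round(3).tolist())
s=env.state();print(s)
E
```

```text
scene [[422.3, 0.0, 277.3], [0.0, 422.3, 202.8], [0.0, 0.0, 1.0]] [[-0.351, -0.71, 0.61, 1.258], [0.936, -0.274, 0.219, 0.282], [0.012, 0.648, 0.761, 1.052], [0.0, 0.0, 0.0, 1.0]]
top [[386.3, 0.0, 279.3], [0.0, 386.3, 206.9], [0.0, 0.0, 1.0]] [[0.007, 0.981, -0.194, 0.303], [-1.0, 0.005, -0.01, -0.019], [-0.009, 0.194, 0.981, 1.009], [0.0, 0.0, 0.0, 1.0]]
{'t': 0.1, 'joints': array([-72.07260803,  22.0100783 ,   0.93699691,  78.55502659,
        -0.36024832,  79.53764567,  -2.66496407]), 'qd': array([ 0.06509986, -0.04312352, -0.03970084, -0.15275583,  0.14090748,
        0.02882402, -0.0178035 ]), 'effort': array([ 3.54757743e-03, -6.29132581e+01,  8.47515631e-01, -3.72757244e+01,
        1.66638609e-02,  1.03633030e-02,  1.23407917e-04]), 'eef_pos': array([0.22917292, 0.58098438, 0.23038463]), 'tool_rot': array([[-9.30244081e-01,  3.66940831e-01, -6.13162308e-04],
       [ 3.66941342e-01,  9.30242649e-01, -1.63282454e-03],
       [-2.87602640e-05, -1.74391997e-03, -9.99998479e-01]]), 'ft_force': array([ 0.45910528, -0.29341828,  0.35602521]), 'moment': array([-0.05092327,  0.0009097 , -0.01816007]), 'grasp_force': 0.0, 'finger_gap': 0.0852868383488203}
```

```bash
python3 -c "
import cv2,numpy as np
a=cv2.imread('pics/scene0.png');b=cv2.imread('pics/top0.png')
print(a.shape)"
```

```text
(420, 560, 3)
```

View pics/scene0.png

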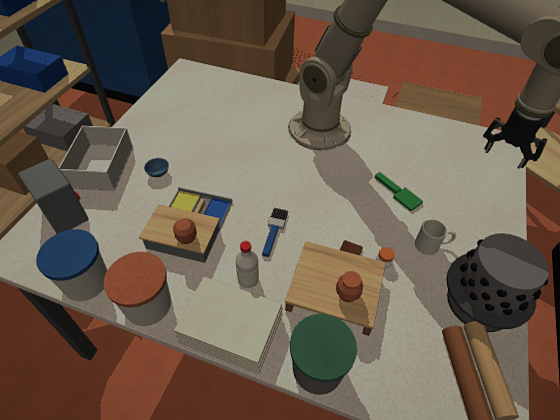

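View pics/top0.png

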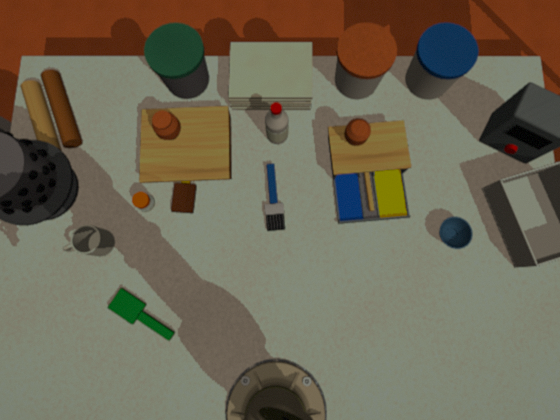

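Scene: the brush is in the open at top (275,195), with its head towards the robot. The brown paddle blade sticks out from the shelf at top (183,197), and the tray is at (371,172).
Candidates:
- **Brush:** blue handle at (271,182). Other blue things are the slot floor (348,195), the bowl (455,232) and the bin lid (446,50).
- **Paddle:** dark blade at (183,197). Others are the green look-alike (140,312), the jar with the orange cap (141,200) and the rollers (60,108).

I choose the brush at (275,195) and the blade at (183,197).

```bash
cat > m.py <<'E'
from h import *
def mask(f,lo,hi,roi):
    hsv=cv2.cvtColor(f['pixels'],cv2.COLOR_RGB2HSV);m=cv2.inRange(hsv,lo,hi);k=np.zeros_like(m)
    u0,v0,u1,v1=roi;k[v0:v1,u0:u1]=255;m&=k
    n,l,s,c=cv2.connectedComponentsWithStats(m);i=1+s[1:,4].argmax();return (l==i).astype(np.uint8)
def rect(f,m,z):
    c=max(cv2.findContours(m,0,1)[0],key=cv2.contourArea)[:,0]
    w=cast(f,c,z)[:,:2];r=cv2.minAreaRect((w*1000).astype(np.float32));return r,cv2.boxPoints(r).round(1)
E
python3 - <<'E'
from m import *
f=dict(np.load('/tmp/top0.npz'));C=cloud(f)
for nm,lo,hi,roi,z in [('bluehandle',(95,120,30),(125,255,255),(255,155,295,215),.018),
  ('blueslot',(95,120,30),(125,255,255),(330,165,365,225),.004),
  ('yelslot',(20,120,60),(35,255,255),(370,160,412,225),.004),
  ('blade',(0,60,20),(15,255,130),(165,182,205,220),.014),
  ('bristle',(0,0,0),(180,255,60),(255,195,295,240),.015),
  ('shelf',(10,50,80),(28,255,255),(130,95,240,190),.062),
  ('cover',(10,50,80),(28,255,255),(320,115,415,175),.062),
  ('jar',(5,170,80),(20,255,255),(130,190,155,212),.048)]:
    m=mask(f,lo,hi,roi);r,b=rect(f,m,z);print(nm,m.sum(),np.round(r[0],1),np.round(r[1],1),round(r[2],1),'zmed',np.median(C[m>0],0).round(4),b.tolist())
a=f['pixels'][140:250,110:420];cv2.imwrite('pics/crop0.png',cv2.resize(a[:,:,::-1],(775,275),interpolation=2))
E
```

```text
bluehandle 260 [564.3  13.1] [105.4  17.4] 5.6 zmed [0.5623 0.0122 0.0192] [[511.0, 16.700000762939453], [512.7000122070312, -0.699999988079071], [617.5999755859375, 9.5], [616.0, 26.899999618530273]]
blueslot 1070 [ 531.3 -191.2] [125.2  62.1] 5.3 zmed [ 0.5298 -0.1911  0.0054] [[466.1000061035156, -166.10000610351562], [471.8999938964844, -227.89999389648438], [596.5, -216.3000030517578], [590.7000122070312, -154.5]]
yelslot 1590 [ 556.3 -311.4] [153.8 110.1] 5.6 zmed [ 0.5549 -0.2991  0.0061] [[474.3999938964844, -264.1000061035156], [485.1000061035156, -373.6000061035156], [638.0999755859375, -358.70001220703125], [627.5, -249.1999969482422]]
blade 646 [525.7 246.9] [60.2 79.3] 84.9 zmed [0.5247 0.2469 0.0147] [[483.5, 220.5], [562.5, 213.39999389648438], [567.7999877929688, 273.3999938964844], [488.79998779296875, 280.3999938964844]]
bristle 269 [460.6   3.6] [40.5 45.9] 5.1 zmed [0.4603 0.003  0.0151] [[438.3999938964844, 24.700000762939453], [442.5, -21.0], [482.79998779296875, -17.399999618530273], [478.70001220703125, 28.299999237060547]]
shelf 7486 [664.1 234.9] [256.8 271.3] 0.3 zmed [0.6611 0.2424 0.0627] [[535.0999755859375, 370.0], [536.2999877929688, 98.69999694824219], [793.0999755859375, 99.80000305175781], [791.9000244140625, 371.1000061035156]]
cover 4645 [ 656.9 -227.3] [160.2 231.7] 0.1 zmed [ 0.6536 -0.2212  0.0627] [[576.5, -111.5999984741211], [577.0999755859375, -343.29998779296875], [737.2999877929688, -342.8999938964844], [736.7000122070312, -111.19999694824219]]
jar 215 [511.8 347. ] [43.7 38.9] 46.9 zmed [0.5102 0.3461 0.0486] [[482.6000061035156, 344.29998779296875], [511.0, 317.70001220703125], [540.9000244140625, 349.70001220703125], [512.5, 376.20001220703125]]
```

View pics/crop0.png

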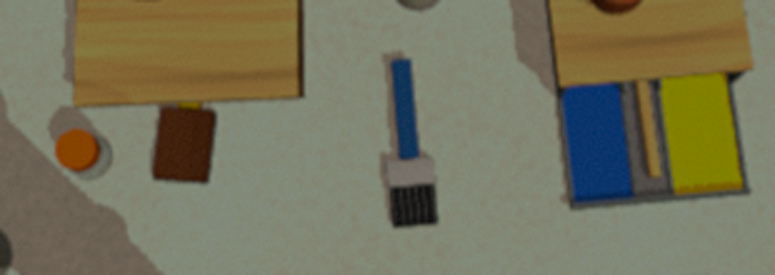

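Crop: the brown blade at (183,157), with a sliver of yellow handle behind it, is the paddle. The blue-handled brush at (408,140) is right too. Next I refine the tray and shelf geometry from depth.

```bash
python3 - <<'E'
from m import *
for n in('top','scene'):
    f=dict(np.load(f'/tmp/{n}0.npz'));C=cloud(f)
    for nm,x0,x1,y0,y1,z0,z1 in [('cover',.5,.75,-.37,-.1,.058,.067),('shelf',.5,.85,.08,.42,.058,.067),('potb',.55,.75,-.3,-.12,.08,.2),('pota',.55,.85,.1,.4,.08,.2),('jar',.45,.56,.3,.4,.03,.06),('bottle',.55,.8,-.05,.1,.05,.2)]:
        m=((C>[x0,y0,z0])&(C<[x1,y1,z1])).all(-1)
        p=C[m][:,:2]*1000;r=cv2.minAreaRect(p.astype(np.float32));print(n,nm,m.sum(),np.round(r[0],1),np.round(r[1],1),round(r[2],2),C[m][:,2].max().round(3))
f=dict(np.load('/tmp/top0.npz'))
for nm,lo,hi,roi in [('blue',(95,120,30),(125,255,255),(330,165,365,225)),('yel',(25,180,100),(33,255,255),(373,165,412,225))]:
    m=mask(f,lo,hi,roi);m=cv2.morphologyEx(m,cv2.MORPH_OPEN,np.ones((9,9)));r,b=rect(f,m,.004);print(nm,np.round(r[0],1),np.round(r[1],1),r[2],b.tolist())
E
```

```text
top cover 3226 [ 651.3 -237.9] [130.7 200.2] 5.67 0.067
top shelf 5856 [704.6 217.2] [288.7 277. ] 2.45 0.067
top potb 574 [ 675.3 -200.8] [58.8 60.6] 1.56 0.129
top pota 1956 [754.8 210.8] [194.9 221.7] 1.35 0.151
top jar 261 [530.4 338.5] [42.9 81.1] 63.6 0.06
top bottle 1348 [738.3  24.7] [149.2 123.3] 89.96 0.175
scene cover 1943 [ 653.9 -235.9] [132.9 201.3] 6.02 0.067
scene shelf 5022 [702.5 239.8] [284.  236.1] 2.69 0.067
scene potb 455 [ 681.4 -196.2] [55.9 62.4] 62.09 0.129
scene pota 1532 [763.  209.7] [184.6 222.8] 3.1 0.149
scene jar 196 [528.6 344.8] [41.6 76.7] 69.05 0.06
scene bottle 1013 [742.9  26. ] [149.2 115. ] 89.02 0.174
blue [ 531.3 -191.1] [125.1  62. ] 5.034396171569824 [[466.29998779296875, -165.6999969482422], [471.79998779296875, -227.5], [596.2999877929688, -216.5], [590.9000244140625, -154.6999969482422]]
yel [ 545.4 -301.6] [122.   71.3] 5.1787109375 [[481.3999938964844, -271.6000061035156], [487.8999938964844, -342.6000061035156], [609.4000244140625, -331.6000061035156], [603.0, -260.6000061035156]]
```

```bash
cat > plan.py <<'E'
import sys,numpy as np
from rig import env
from scipy.spatial.transform import Rotation as Ro
# args: x y z(mm) yaw(deg) of the tool's y axis
x,y,z,a=map(float,sys.argv[1:]);s=env.state();R=s['tool_rot'];p=s['eef_pos']*1000;t=np.radians(a)
T=np.c_[[np.sin(t),-np.cos(t),0],[np.cos(t),np.sin(t),0],[0,0,-1]];T[:,0]=np.cross(T[:,1],T[:,2])
d=np.array([x,y,z])-p
print('t %.2f p %s gap %.1f F %s j7 %.0f'%(s['t'],p.round(1),s['finger_gap']*1e3,s['ft_force'].round(1),s['joints'][6]))
print('turn',np.degrees(Ro.from_matrix(R.T@T).as_rotvec()).round(2),'shift before turn',(R.T@d).round(1),'after turn',(T.T@d).round(1))
E
python3 -m inch '[{"wz":-6.7},{"wz":-6.7},{"wz":-6.7},{"wz":-6.7},{"gripper":60}]'; python3 plan.py 564.3 13.1 100 95.3
```

```text
t 0.10 p [229.2 581.  230.4] gap 85.3 F [ 0.5 -0.3  0.4] j7 -3
turn [-1.000e-01 -2.000e-02 -2.683e+01] shift before turn [-520.1 -405.1  131.1] after turn [-281.2 -596.4  130.4]validation failed for argument at $[0]...
```

```bash
python3 -m inch '[{"wx":0,"wy":0,"wz":-6.7,"tx":0,"ty":0,"tz":0,"gripper":60},{"wx":0,"wy":0,"wz":-6.7,"tx":0,"ty":0,"tz":0,"gripper":60},{"wx":0,"wy":0,"wz":-6.7,"tx":0,"ty":0,"tz":0,"gripper":60},{"wx":0,"wy":0,"wz":-6.7,"tx":0,"ty":0,"tz":0,"gripper":60}]'; python3 plan.py 564.3 13.1 100 95.3
```

```text
t: 0.43
eef_pos: [0.2292, 0.5811, 0.2307]
tool_rot: [[-0.995, -0.098, -0.0], [-0.098, 0.995, -0.001], [0.001, -0.001, -1.0]]
ft_force: [-0.2, 0.2, -0.1]
finger_gap: 0.0599
grasp_force: 0.0
t 0.43 p [229.2 581.1 230.7] gap 59.9 F [-0.2  0.2 -0.1] j7 23
turn [-0.06 -0.03  0.3 ] shift before turn [-278.1 -597.9  131.2] after turn [-281.2 -596.5  130.7]
```

```bash
python3 -m inch '[{"wx":0,"wy":0,"wz":0,"tx":-15.6,"ty":-33.2,"tz":0,"gripper":60},{"wx":0,"wy":0,"wz":0,"tx":-15.6,"ty":-33.2,"tz":0,"gripper":60},{"wx":0,"wy":0,"wz":0,"tx":-15.6,"ty":-33.2,"tz":0,"gripper":60},{"wx":0,"wy":0,"wz":0,"tx":-15.6,"ty":-33.2,"tz":0,"gripper":60},{"wx":0,"wy":0,"wz":0,"tx":-15.6,"ty":-33.2,"tz":0,"gripper":60},{"wx":0,"wy":0,"wz":0,"tx":-15.6,"ty":-33.2,"tz":0,"gripper":60},{"wx":0,"wy":0,"wz":0,"tx":-15.6,"ty":-33.2,"tz":0,"gripper":60},{"wx":0,"wy":0,"wz":0,"tx":-15.6,"ty":-33.2,"tz":0,"gripper":60},{"wx":0,"wy":0,"wz":0,"tx":-15.6,"ty":-33.2,"tz":0,"gripper":60}]'; python3 -m inch '[{"wx":0,"wy":0,"wz":0,"tx":-15.6,"ty":-33.2,"tz":0,"gripper":60},{"wx":0,"wy":0,"wz":0,"tx":-15.6,"ty":-33.2,"tz":15,"gripper":60},{"wx":0,"wy":0,"wz":0,"tx":-15.6,"ty":-33.2,"tz":15,"gripper":60},{"wx":0,"wy":0,"wz":0,"tx":-15.6,"ty":-33.2,"tz":15,"gripper":60},{"wx":0,"wy":0,"wz":0,"tx":-15.6,"ty":-33.2,"tz":15,"gripper":60},{"wx":0,"wy":0,"wz":0,"tx":-15.6,"ty":-33.2,"tz":15,"gripper":60},{"wx":0,"wy":0,"wz":0,"tx":-15.6,"ty":-33.2,"tz":15,"gripper":60},{"wx":0,"wy":0,"wz":0,"tx":-15.6,"ty":-33.2,"tz":15,"gripper":60},{"wx":0,"wy":0,"wz":0,"tx":-15.6,"ty":-33.2,"tz":15,"gripper":60},{"wx":0,"wy":0,"wz":0,"tx":0,"ty":0,"tz":0,"gripper":60}]'; python3 plan.py 564.3 13.1 3 95.3
```

```text
t: 1.18
eef_pos: [0.397, 0.2949, 0.2311]
tool_rot: [[-0.996, -0.092, -0.0], [-0.092, 0.996, -0.0], [0.0, -0.0, -1.0]]
ft_force: [0.2, 0.7, 0.4]
finger_gap: 0.0601
grasp_force: 0.0
t: 2.02
eef_pos: [0.564, 0.0031, 0.1079]
tool_rot: [[-0.997, -0.083, -0.004], [-0.082, 0.997, -0.005], [0.004, -0.005, -1.0]]
ft_force: [-1.0, -0.6, 0.1]
finger_gap: 0.0599
grasp_force: 0.0
t 2.02 p [564.    3.1 107.9] gap 59.9 F [-1.  -0.6  0.1] j7 98
turn [-0.28 -0.24 -0.57] shift before turn [ -1.6  10.5 104.8] after turn [ -1.2   9.9 104.9]
```

```bash
python3 -m inch '[{"wx":0,"wy":0,"wz":0,"tx":0,"ty":0,"tz":20,"gripper":60},{"wx":0,"wy":0,"wz":0,"tx":0,"ty":0,"tz":20,"gripper":60},{"wx":0,"wy":0,"wz":0,"tx":0,"ty":0,"tz":0,"gripper":60},{"wx":0,"wy":0,"wz":0,"tx":0,"ty":0,"tz":0,"gripper":60}]'; python3 plan.py 564.3 13.1 3 95.3
```

```text
t: 2.35
eef_pos: [0.5627, 0.0121, 0.0703]
tool_rot: [[-0.996, -0.092, -0.003], [-0.092, 0.996, -0.001], [0.003, -0.0, -1.0]]
ft_force: [0.6, 0.1, 0.8]
finger_gap: 0.0601
grasp_force: 0.0
t 2.35 p [562.7  12.1  70.3] gap 60.1 F [0.6 0.1 0.8] j7 98
turn [-0.01 -0.19 -0.03] shift before turn [-1.9  0.9 67.3] after turn [-1.7  0.9 67.3]
```

```bash
python3 -m inch '[{"wx":0,"wy":0,"wz":0,"tx":-1.5,"ty":1,"tz":20,"gripper":60},{"wx":0,"wy":0,"wz":0,"tx":0,"ty":0,"tz":20,"gripper":60},{"wx":0,"wy":0,"wz":0,"tx":0,"ty":0,"tz":16,"gripper":60},{"wx":0,"wy":0,"wz":0,"tx":0,"ty":0,"tz":10,"gripper":60},{"wx":0,"wy":0,"wz":0,"tx":0,"ty":0,"tz":0,"gripper":20},{"wx":0,"wy":0,"wz":0,"tx":0,"ty":0,"tz":0,"gripper":10},{"wx":0,"wy":0,"wz":0,"tx":0,"ty":0,"tz":0,"gripper":5},{"wx":0,"wy":0,"wz":0,"tx":0,"ty":0,"tz":0,"gripper":5},{"wx":0,"wy":0,"wz":0,"tx":0,"ty":0,"tz":0,"gripper":5}]'; python3 plan.py 564.3 13.1 60 95.3
```

```text
t: 3.1
eef_pos: [0.5666, 0.0134, 0.0071]
tool_rot: [[-0.996, -0.092, 0.003], [-0.092, 0.996, 0.001], [-0.003, 0.0, -1.0]]
ft_force: [-1.3, 0.7, 7.3]
finger_gap: 0.0201
grasp_force: 59.7
t 3.10 p [566.6  13.4   7.1] gap 20.1 F [-1.3  0.7  7.3] j7 100
turn [ 0.02  0.17 -0.03] shift before turn [  2.1  -0.  -52.9] after turn [  2.3  -0.1 -52.9]
```

```bash
python3 -m inch '[{"wx":0,"wy":0,"wz":0,"tx":0,"ty":0,"tz":-15,"gripper":5},{"wx":0,"wy":0,"wz":0,"tx":0,"ty":0,"tz":-20,"gripper":5},{"wx":0,"wy":0,"wz":0,"tx":17.6,"ty":-25,"tz":-20,"gripper":5},{"wx":0,"wy":0,"wz":0,"tx":17.6,"ty":-25,"tz":-20,"gripper":5},{"wx":0,"wy":0,"wz":0,"tx":17.6,"ty":-25,"tz":-20,"gripper":5},{"wx":0,"wy":0,"wz":0,"tx":17.6,"ty":-25,"tz":-15,"gripper":5},{"wx":0,"wy":0,"wz":0,"tx":17.6,"ty":-25,"tz":0,"gripper":5},{"wx":0,"wy":0,"wz":0,"tx":17.6,"ty":-25,"tz":0,"gripper":5},{"wx":0,"wy":0,"wz":0,"tx":17.6,"ty":-25,"tz":0,"gripper":5},{"wx":0,"wy":0,"wz":0,"tx":17.6,"ty":-25,"tz":0,"gripper":5}]'; python3 -m inch '[{"wx":0,"wy":0,"wz":7,"tx":0,"ty":0,"tz":0,"gripper":5},{"wx":0,"wy":0,"wz":7,"tx":0,"ty":0,"tz":0,"gripper":5},{"wx":0,"wy":0,"wz":7,"tx":0,"ty":0,"tz":0,"gripper":5},{"wx":0,"wy":0,"wz":7,"tx":0,"ty":0,"tz":0,"gripper":5},{"wx":0,"wy":0,"wz":7,"tx":0,"ty":0,"tz":0,"gripper":5},{"wx":0,"wy":0,"wz":7,"tx":0,"ty":0,"tz":0,"gripper":5},{"wx":0,"wy":0,"wz":7,"tx":0,"ty":0,"tz":0,"gripper":5},{"wx":0,"wy":0,"wz":7,"tx":0,"ty":0,"tz":0,"gripper":5}]'; python3 plan.py 444.6 -199.2 117 -84.7
```

```text
t: 3.93
eef_pos: [0.4427, -0.2001, 0.1161]
tool_rot: [[-0.996, -0.092, 0.002], [-0.092, 0.996, 0.0], [-0.002, -0.0, -1.0]]
ft_force: [0.6, -0.7, -1.5]
finger_gap: 0.02
grasp_force: 59.0
t: 4.6
eef_pos: [0.4435, -0.1989, 0.1159]
tool_rot: [[-0.628, 0.778, 0.001], [0.778, 0.628, 0.0], [-0.001, 0.001, -1.0]]
ft_force: [-0.6, 0.3, -0.9]
finger_gap: 0.02
grasp_force: 59.0
t 4.60 p [ 443.5 -198.9  115.9] gap 20.0 F [-0.6  0.3 -0.9] j7 67
turn [ 6.0000e-02 -3.0000e-02  1.2362e+02] shift before turn [-0.9  0.7 -1.1] after turn [ 1.   0.4 -1.1]
```

```bash
python3 -m inch '[{"wx":0,"wy":0,"wz":7,"tx":0,"ty":0,"tz":0,"gripper":5},{"wx":0,"wy":0,"wz":7,"tx":0,"ty":0,"tz":0,"gripper":5},{"wx":0,"wy":0,"wz":7,"tx":0,"ty":0,"tz":0,"gripper":5},{"wx":0,"wy":0,"wz":7,"tx":0,"ty":0,"tz":0,"gripper":5},{"wx":0,"wy":0,"wz":7,"tx":0,"ty":0,"tz":0,"gripper":5},{"wx":0,"wy":0,"wz":7,"tx":0,"ty":0,"tz":0,"gripper":5},{"wx":0,"wy":0,"wz":7,"tx":0,"ty":0,"tz":0,"gripper":5},{"wx":0,"wy":0,"wz":7,"tx":0,"ty":0,"tz":0,"gripper":5},{"wx":0,"wy":0,"wz":7,"tx":0,"ty":0,"tz":0,"gripper":5}]'; python3 -m inch '[{"wx":0,"wy":0,"wz":7,"tx":0,"ty":0,"tz":0,"gripper":5},{"wx":0,"wy":0,"wz":7,"tx":0,"ty":0,"tz":0,"gripper":5},{"wx":0,"wy":0,"wz":7,"tx":0,"ty":0,"tz":0,"gripper":5},{"wx":0,"wy":0,"wz":7,"tx":0,"ty":0,"tz":0,"gripper":5},{"wx":0,"wy":0,"wz":7,"tx":0,"ty":0,"tz":0,"gripper":5},{"wx":0,"wy":0,"wz":7,"tx":0,"ty":0,"tz":0,"gripper":5},{"wx":0,"wy":0,"wz":7,"tx":0,"ty":0,"tz":0,"gripper":5},{"wx":0,"wy":0,"wz":0,"tx":0,"ty":0,"tz":0,"gripper":5}]'; python3 - <<'E'
from m import *
f=grab('scene','s1.png');C=cloud(f);a=f['pixels'][150:300,100:340];cv2.imwrite('pics/c1.png',cv2.resize(a[:,:,::-1],(800,500),interpolation=2))
f=grab('top');C=cloud(f);m=mask(f,(95,120,30),(125,255,255),(240,150,330,420)) 
p=C[((C>[.44,-.3,.09])&(C<[.6,-.1,.15])).all(-1)];print(len(p))
far=p[p[:,0]>.53];print(np.median(far,0) if len(far) else 0,p.max(0))
E
python3 plan.py 444.6 -199.2 34 -84.7
```

```text
t: 5.35
eef_pos: [0.4435, -0.1989, 0.1158]
tool_rot: [[0.408, 0.913, 0.001], [0.913, -0.408, 0.0], [0.001, 0.001, -1.0]]
ft_force: [-0.2, -0.1, -1.2]
finger_gap: 0.0205
grasp_force: 59.0
t: 6.02
eef_pos: [0.4435, -0.1988, 0.1157]
tool_rot: [[0.957, 0.291, 0.001], [0.291, -0.957, 0.0], [0.001, -0.0, -1.0]]
ft_force: [0.7, 0.7, -1.7]
finger_gap: 0.0202
grasp_force: 59.0
t 6.12 p [ 443.5 -198.7  115.6] gap 20.4 F [ 1.2  0.2 -1.5] j7 -40
turn [-0.   -0.02 12.22] shift before turn [ 0.9  0.8 81.6] after turn [ 1.1  0.6 81.6]Traceback (most recent call last):
  File "<stdin>", line 3, in <module>
  File "m.py", line 5, in mask
    n,l,s,c=cv2.connectedComponentsWithStats(m);i=1+s[1:,4].argmax();return (l==i).astype(np.uint8)
                                                    ~~~~~~~~~~~~~~^^
ValueError: attempt to get argmax of an empty sequence
```

View pics/c1.png

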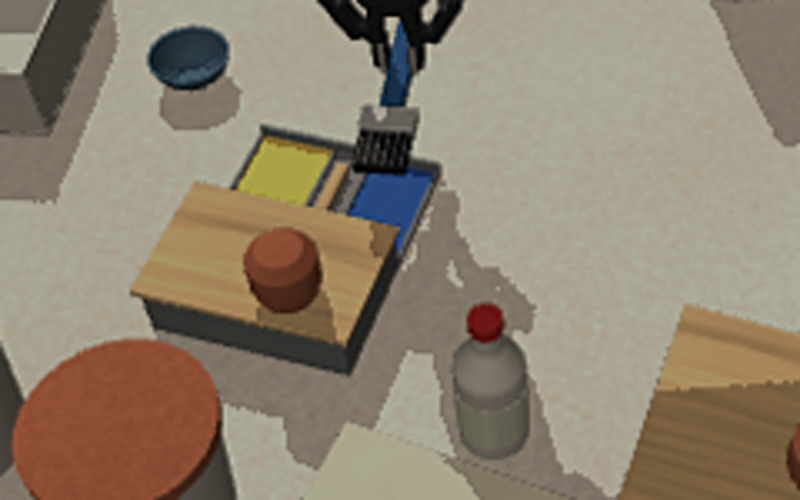

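The brush is held by its handle at crop (400,70), head forward at (385,150), and the blue slot is free. I finish the turn, lower it, and measure its yaw, level and position before inserting.

```bash
python3 -m inch '[{"wx":0,"wy":0,"wz":6.1,"tx":0,"ty":0,"tz":0,"gripper":5},{"wx":0,"wy":0,"wz":6.1,"tx":0,"ty":0,"tz":0,"gripper":5},{"wx":0,"wy":0,"wz":0,"tx":1,"ty":0.6,"tz":15,"gripper":5},{"wx":0,"wy":0,"wz":0,"tx":0,"ty":0,"tz":15,"gripper":5},{"wx":0,"wy":0,"wz":0,"tx":0,"ty":0,"tz":15,"gripper":5},{"wx":0,"wy":0,"wz":0,"tx":0,"ty":0,"tz":15,"gripper":5},{"wx":0,"wy":0,"wz":0,"tx":0,"ty":0,"tz":0,"gripper":5},{"wx":0,"wy":0,"wz":0,"tx":0,"ty":0,"tz":0,"gripper":5}]'; python3 - <<'E'
from m import *
u=np.array([np.cos(.0925),np.sin(.0925)]);n=np.array([-u[1],u[0]])
for nm in('scene','top'):
    f=grab(nm);C=cloud(f)
    q=C[...,:2];a=q@u;b=q@n
    m=(a>430)*0+(a>.49-.0)*(a<.56)*(abs(b+.239)<.05)*(C[...,2]>.045)*(C[...,2]<.1)
    m=m>0
    if m.sum():
        A,B,Z=a[m],b[m],C[...,2][m];print(nm,m.sum(),'tip along',np.percentile(A,[2,98]).round(4),'across',np.percentile(B,[2,50,98]).round(4),'z slope',np.polyfit(A,Z,1).round(4),np.median(Z).round(4))
        r=cv2.minAreaRect((np.c_[A,B]*1000).astype(np.float32));print(r)
E
python3 plan.py 444.6 -199.2 31 -84.7
```

```text
t: 6.78
eef_pos: [0.4439, -0.1994, 0.0552]
tool_rot: [[0.996, 0.091, -0.002], [0.091, -0.996, 0.0], [-0.002, -0.0, -1.0]]
ft_force: [-0.6, -0.1, -1.2]
finger_gap: 0.0203
grasp_force: 59.0
scene 300 tip along [0.491  0.5522] across [-0.2646 -0.239  -0.2166] z slope [-0.0742  0.0999] 0.0616
((522.05517578125, -240.45135498046875), (50.033966064453125, 63.953453063964844), 89.87628173828125)
top 392 tip along [0.4917 0.5484] across [-0.2648 -0.2389 -0.2189] z slope [-0.0388  0.0842] 0.0641
((519.7490234375, -242.73777770996094), (47.59024429321289, 60.717041015625), 87.48942565917969)
t 6.88 p [ 444.9 -199.7   56.2] gap 20.3 F [ 0.4  0.3 -0.9] j7 -46
turn [ 0.02 -0.05 -0.15] shift before turn [-0.3 -0.6 25.2] after turn [-0.3 -0.6 25.2]
```

```bash
python3 -m inch '[{"wx":0,"wy":0,"wz":0,"tx":0,"ty":-0.6,"tz":13,"gripper":5},{"wx":0,"wy":0,"wz":0,"tx":0,"ty":0,"tz":13,"gripper":5},{"wx":0,"wy":0,"wz":0,"tx":0,"ty":0,"tz":0,"gripper":5},{"wx":0,"wy":0,"wz":0,"tx":12,"ty":0,"tz":0,"gripper":5},{"wx":0,"wy":0,"wz":0,"tx":12,"ty":0,"tz":0,"gripper":5},{"wx":0,"wy":0,"wz":0,"tx":12,"ty":0,"tz":0,"gripper":5},{"wx":0,"wy":0,"wz":0,"tx":12,"ty":0,"tz":0,"gripper":5}]';python3 -m inch '[{"wx":0,"wy":0,"wz":0,"tx":12,"ty":0,"tz":0,"gripper":5},{"wx":0,"wy":0,"wz":0,"tx":12,"ty":0,"tz":0,"gripper":5},{"wx":0,"wy":0,"wz":0,"tx":12,"ty":0,"tz":0,"gripper":5},{"wx":0,"wy":0,"wz":0,"tx":0,"ty":0,"tz":0,"gripper":5},{"wx":0,"wy":0,"wz":0,"tx":0,"ty":0,"tz":0,"gripper":5}]'; python3 plan.py 528.3 -192 11 -84.7
```

```text
t: 7.47
eef_pos: [0.4929, -0.1945, 0.0298]
tool_rot: [[0.996, 0.089, 0.0], [0.089, -0.996, 0.0], [0.0, -0.0, -1.0]]
ft_force: [0.4, -0.7, -0.5]
finger_gap: 0.0202
grasp_force: 59.0
t: 7.88
eef_pos: [0.5282, -0.1914, 0.0294]
tool_rot: [[0.996, 0.089, -0.0], [0.089, -0.996, -0.001], [-0.0, 0.0, -1.0]]
ft_force: [-0.6, -0.7, -2.1]
finger_gap: 0.0204
grasp_force: 59.1
t 7.88 p [ 528.2 -191.4   29.4] gap 20.4 F [-0.6 -0.7 -2.1] j7 -46
turn [ 0.03  0.02 -0.17] shift before turn [ 0.   0.6 18.4] after turn [ 0.   0.6 18.4]
```

```bash
python3 -m inch '[{"wx":0,"wy":0,"wz":0,"tx":0,"ty":0,"tz":6,"gripper":5},{"wx":0,"wy":0,"wz":0,"tx":0,"ty":0,"tz":6,"gripper":5},{"wx":0,"wy":0,"wz":0,"tx":0,"ty":0,"tz":5,"gripper":5},{"wx":0,"wy":0,"wz":0,"tx":0,"ty":0,"tz":0,"gripper":5}]'; python3 plan.py 528.3 -192 11 -84.7;python3 -m inch '[{"wx":0,"wy":0,"wz":0,"tx":0,"ty":0,"tz":0,"gripper":32},{"wx":0,"wy":0,"wz":0,"tx":0,"ty":0,"tz":0,"gripper":32},{"wx":0,"wy":0,"wz":0,"tx":0,"ty":0,"tz":0,"gripper":32}]'; 
```

```text
t: 8.22
eef_pos: [0.5273, -0.1914, 0.0114]
tool_rot: [[0.996, 0.088, -0.001], [0.088, -0.996, 0.0], [-0.001, -0.0, -1.0]]
ft_force: [0.2, -0.1, -0.8]
finger_gap: 0.0202
grasp_force: 59.1
t 8.22 p [ 527.3 -191.4   11.4] gap 20.2 F [ 0.2 -0.1 -0.8] j7 -45
turn [-0.02  0.06 -0.26] shift before turn [1.  0.7 0.4] after turn [1.  0.7 0.4]
t: 8.47
eef_pos: [0.5281, -0.1914, 0.0124]
tool_rot: [[0.996, 0.088, 0.0], [0.088, -0.996, -0.0], [0.0, 0.0, -1.0]]
ft_force: [-0.3, -0.0, 0.3]
finger_gap: 0.0322
grasp_force: 0.0
```

```bash
python3 -m inch '[{"wx":0,"wy":0,"wz":0,"tx":0,"ty":0,"tz":-8,"gripper":32},{"wx":0,"wy":0,"wz":0,"tx":0,"ty":0,"tz":-20,"gripper":40},{"wx":0,"wy":0,"wz":0,"tx":0,"ty":0,"tz":-30,"gripper":60},{"wx":0,"wy":0,"wz":0,"tx":0,"ty":0,"tz":-40,"gripper":85},{"wx":0,"wy":0,"wz":0,"tx":0,"ty":0,"tz":-40,"gripper":85},{"wx":0,"wy":0,"wz":-7,"tx":0,"ty":0,"tz":-20,"gripper":85},{"wx":0,"wy":0,"wz":-7,"tx":0,"ty":0,"tz":0,"gripper":85},{"wx":0,"wy":0,"wz":-7,"tx":0,"ty":0,"tz":0,"gripper":85},{"wx":0,"wy":0,"wz":-7,"tx":0,"ty":0,"tz":0,"gripper":85},{"wx":0,"wy":0,"wz":-7,"tx":0,"ty":0,"tz":0,"gripper":85}]';python3 -m inch '[{"wx":0,"wy":0,"wz":-7,"tx":0,"ty":0,"tz":0,"gripper":85},{"wx":0,"wy":0,"wz":-7,"tx":0,"ty":0,"tz":0,"gripper":85},{"wx":0,"wy":0,"wz":-7,"tx":0,"ty":0,"tz":0,"gripper":85},{"wx":0,"wy":0,"wz":-7,"tx":0,"ty":0,"tz":0,"gripper":85},{"wx":0,"wy":0,"wz":-7,"tx":0,"ty":0,"tz":0,"gripper":85},{"wx":0,"wy":0,"wz":-7,"tx":0,"ty":0,"tz":0,"gripper":85},{"wx":0,"wy":0,"wz":-7,"tx":0,"ty":0,"tz":0,"gripper":85},{"wx":0,"wy":0,"wz":-7,"tx":0,"ty":0,"tz":0,"gripper":85},{"wx":0,"wy":0,"wz":-7,"tx":0,"ty":0,"tz":0,"gripper":85}]';python3 -m inch '[{"wx":0,"wy":0,"wz":-7,"tx":0,"ty":0,"tz":0,"gripper":85},{"wx":0,"wy":0,"wz":-7,"tx":0,"ty":0,"tz":0,"gripper":85},{"wx":0,"wy":0,"wz":-7,"tx":0,"ty":0,"tz":0,"gripper":85},{"wx":0,"wy":0,"wz":-7,"tx":0,"ty":0,"tz":0,"gripper":85},{"wx":0,"wy":0,"wz":-7,"tx":0,"ty":0,"tz":0,"gripper":85},{"wx":0,"wy":0,"wz":-7,"tx":0,"ty":0,"tz":0,"gripper":85},{"wx":0,"wy":0,"wz":-7,"tx":0,"ty":0,"tz":0,"gripper":85},{"wx":0,"wy":0,"wz":-7,"tx":0,"ty":0,"tz":0,"gripper":85},{"wx":0,"wy":0,"wz":-7,"tx":0,"ty":0,"tz":0,"gripper":85},{"wx":0,"wy":0,"wz":0,"tx":0,"ty":0,"tz":0,"gripper":85}]';python3 plan.py 520 247.4 100 84.9
```

```text
t: 9.3
eef_pos: [0.5281, -0.1915, 0.1713]
tool_rot: [[0.762, 0.648, 0.001], [0.648, -0.762, -0.0], [0.001, 0.001, -1.0]]
ft_force: [-0.4, 0.3, 0.8]
finger_gap: 0.085
grasp_force: 0.0
t: 10.05
eef_pos: [0.528, -0.1917, 0.171]
tool_rot: [[-0.232, 0.973, 0.0], [0.973, 0.232, -0.0], [-0.001, 0.0, -1.0]]
ft_force: [0.0, -0.3, -0.3]
finger_gap: 0.0847
grasp_force: 0.0
t: 10.88
eef_pos: [0.528, -0.1918, 0.171]
tool_rot: [[-0.972, 0.236, 0.001], [0.236, 0.972, -0.0], [-0.001, -0.0, -1.0]]
ft_force: [-0.2, -0.2, 0.6]
finger_gap: 0.0852
grasp_force: 0.0
t 10.88 p [ 528.  -191.8  171. ] gap 85.2 F [-0.2 -0.2  0.6] j7 99
turn [-0.02  0.04 -8.53] shift before turn [111.3 424.9  70.8] after turn [ 47.  436.7  71. ]
```

```bash
python3 -m inch '[{"wx":0,"wy":0,"wz":-4.3,"tx":0,"ty":0,"tz":0,"gripper":85},{"wx":0,"wy":0,"wz":-4.2,"tx":0,"ty":0,"tz":0,"gripper":85},{"wx":0,"wy":0,"wz":0,"tx":4,"ty":36.4,"tz":0,"gripper":85},{"wx":0,"wy":0,"wz":0,"tx":4,"ty":36.4,"tz":0,"gripper":85},{"wx":0,"wy":0,"wz":0,"tx":4,"ty":36.4,"tz":0,"gripper":85},{"wx":0,"wy":0,"wz":0,"tx":4,"ty":36.4,"tz":0,"gripper":85},{"wx":0,"wy":0,"wz":0,"tx":4,"ty":36.4,"tz":0,"gripper":85},{"wx":0,"wy":0,"wz":0,"tx":4,"ty":36.4,"tz":0,"gripper":85},{"wx":0,"wy":0,"wz":0,"tx":4,"ty":36.4,"tz":0,"gripper":85},{"wx":0,"wy":0,"wz":0,"tx":4,"ty":36.4,"tz":0,"gripper":85}]';python3 -m inch '[{"wx":0,"wy":0,"wz":0,"tx":4,"ty":36.4,"tz":0,"gripper":85},{"wx":0,"wy":0,"wz":0,"tx":4,"ty":36.4,"tz":0,"gripper":85},{"wx":0,"wy":0,"wz":0,"tx":4,"ty":36.4,"tz":10,"gripper":85},{"wx":0,"wy":0,"wz":0,"tx":4,"ty":36.4,"tz":20,"gripper":85},{"wx":0,"wy":0,"wz":0,"tx":0,"ty":0,"tz":20,"gripper":85},{"wx":0,"wy":0,"wz":0,"tx":0,"ty":0,"tz":20,"gripper":85},{"wx":0,"wy":0,"wz":0,"tx":0,"ty":0,"tz":0,"gripper":85},{"wx":0,"wy":0,"wz":0,"tx":0,"ty":0,"tz":0,"gripper":85}]';python3 - <<'E'
from m import *
f=grab('scene','s2.png');C=cloud(f);a=f['pixels'][150:300,100:420];cv2.imwrite('pics/c2.png',cv2.resize(a[:,:,::-1],(800,375),interpolation=2))
u=np.array([np.cos(.0925),np.sin(.0925)]);n=np.array([-u[1],u[0]])
f=grab('top');r,b=rect(f,mask(f,(95,120,30),(125,255,255),(330,165,365,225))*1,.022);print(r)
f=grab('top');C=cloud(f);a=C[...,:2]@u-.5465;b=C[...,:2]@n+.2394;m=(a>-.1)&(a<.02)&(abs(b)<.028)&(C[...,2]>.015)&(C[...,2]<.035)
print(m.sum(),'tail..',np.percentile(a[m],[2,98]).round(4),'across',np.percentile(b[m],[5,50,95]).round(4),'slope',np.polyfit(a[m],b[m],1).round(4),np.polyfit(a[m],C[m][:,2],1).round(4))
E
python3 plan.py 520 247.4 3 84.9
```

```text
t: 11.72
eef_pos: [0.5236, 0.1031, 0.171]
tool_rot: [[-0.995, 0.1, 0.001], [0.1, 0.995, 0.0], [-0.001, 0.0, -1.0]]
ft_force: [1.1, -0.2, 0.1]
finger_gap: 0.0849
grasp_force: 0.0
t: 12.38
eef_pos: [0.5211, 0.2472, 0.0999]
tool_rot: [[-0.995, 0.098, -0.002], [0.098, 0.995, -0.002], [0.002, -0.002, -1.0]]
ft_force: [-1.2, -0.3, 0.3]
finger_gap: 0.0852
grasp_force: 0.0
((525.5392456054688, -188.26498413085938), (119.54425811767578, 61.02239990234375), 5.255969524383545)
389 tail.. [-0.092   0.0188] across [-0.0127 -0.0016  0.0084] slope [-0.0135 -0.0023] [-0.002   0.0222]
t 12.53 p [522.8 247.7 102.2] gap 85.1 F [-0.1 -0.7  0.3] j7 58
turn [ 0.07  0.13 -0.47] shift before turn [ 3.  -0.7 99.2] after turn [ 2.8 -0.6 99.2]
```

View pics/c2.png

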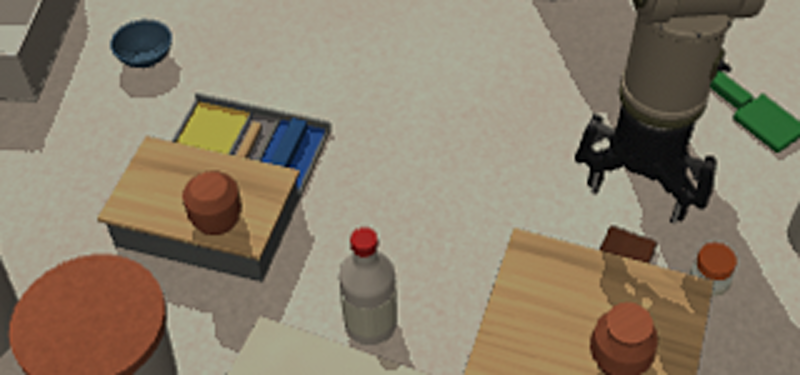

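The brush lies flat in the blue slot, at crop (290,145), and the numbers confirm it. The gripper is above the blade at (628,243), so I descend and grip.

```bash
python3 -m inch '[{"wx":0,"wy":0,"wz":0,"tx":1,"ty":-0.5,"tz":25,"gripper":85},{"wx":0,"wy":0,"wz":0,"tx":0,"ty":0,"tz":25,"gripper":85},{"wx":0,"wy":0,"wz":0,"tx":0,"ty":0,"tz":22,"gripper":85},{"wx":0,"wy":0,"wz":0,"tx":0,"ty":0,"tz":15,"gripper":85},{"wx":0,"wy":0,"wz":0,"tx":0,"ty":0,"tz":9,"gripper":85},{"wx":0,"wy":0,"wz":0,"tx":0,"ty":0,"tz":0,"gripper":85}]'; python3 plan.py 520 247.4 3 84.9; python3 -m inch '[{"wx":0,"wy":0,"wz":0,"tx":0,"ty":0,"tz":0,"gripper":62},{"wx":0,"wy":0,"wz":0,"tx":0,"ty":0,"tz":0,"gripper":50},{"wx":0,"wy":0,"wz":0,"tx":0,"ty":0,"tz":0,"gripper":45},{"wx":0,"wy":0,"wz":0,"tx":0,"ty":0,"tz":0,"gripper":45},{"wx":0,"wy":0,"wz":0,"tx":0,"ty":0,"tz":0,"gripper":45}]'
```

```text
t: 13.03
eef_pos: [0.5202, 0.247, 0.0035]
tool_rot: [[-0.995, 0.096, -0.001], [0.096, 0.995, -0.001], [0.001, -0.001, -1.0]]
ft_force: [-0.4, 0.2, -0.5]
finger_gap: 0.0849
grasp_force: 0.0
t 13.03 p [520.2 247.    3.5] gap 84.9 F [-0.4  0.2 -0.5] j7 59
turn [-0.05 -0.07 -0.4 ] shift before turn [0.2 0.4 0.5] after turn [0.2 0.4 0.5]
t: 13.45
eef_pos: [0.522, 0.2484, 0.0068]
tool_rot: [[-0.996, 0.095, 0.003], [0.095, 0.996, 0.002], [-0.003, 0.002, -1.0]]
ft_force: [-2.3, -1.4, 6.8]
finger_gap: 0.0569
grasp_force: 62.0
```

```bash
python3 -m inch '[{"wx":0,"wy":0,"wz":0,"tx":0,"ty":0,"tz":-4,"gripper":45},{"wx":0,"wy":0,"wz":0,"tx":13,"ty":0,"tz":0,"gripper":45},{"wx":0,"wy":0,"wz":0,"tx":13,"ty":0,"tz":0,"gripper":45},{"wx":0,"wy":0,"wz":0,"tx":13,"ty":0,"tz":0,"gripper":45},{"wx":0,"wy":0,"wz":0,"tx":13,"ty":0,"tz":0,"gripper":45}]'; python3 -m inch '[{"wx":0,"wy":0,"wz":0,"tx":15,"ty":0,"tz":0,"gripper":45},{"wx":0,"wy":0,"wz":0,"tx":15,"ty":0,"tz":0,"gripper":45},{"wx":0,"wy":0,"wz":0,"tx":15,"ty":0,"tz":0,"gripper":45},{"wx":0,"wy":0,"wz":0,"tx":15,"ty":0,"tz":0,"gripper":45},{"wx":0,"wy":0,"wz":0,"tx":10,"ty":0,"tz":0,"gripper":45},{"wx":0,"wy":0,"wz":0,"tx":0,"ty":0,"tz":0,"gripper":45}]'; python3 plan.py 404 257 4 84.9
```

```text
t: 13.87
eef_pos: [0.4687, 0.2527, 0.0092]
tool_rot: [[-0.995, 0.095, 0.001], [0.095, 0.995, 0.001], [-0.001, 0.001, -1.0]]
ft_force: [0.2, 0.0, -0.7]
finger_gap: 0.0571
grasp_force: 63.7
t: 14.37
eef_pos: [0.3974, 0.2597, 0.0088]
tool_rot: [[-0.996, 0.093, -0.001], [0.093, 0.996, 0.0], [0.001, 0.0, -1.0]]
ft_force: [-0.4, -0.4, -0.7]
finger_gap: 0.0571
grasp_force: 63.8
t 14.37 p [397.4 259.7   8.8] gap 57.1 F [-0.4 -0.4 -0.7] j7 50
turn [ 0.02 -0.04 -0.22] shift before turn [-6.9 -2.1  4.8] after turn [-6.9 -2.1  4.8]
```

```bash
python3 -m inch '[{"wx":0,"wy":0,"wz":0,"tx":0,"ty":0,"tz":3,"gripper":45},{"wx":0,"wy":0,"wz":0,"tx":0,"ty":0,"tz":0,"gripper":75},{"wx":0,"wy":0,"wz":0,"tx":0,"ty":0,"tz":0,"gripper":80},{"wx":0,"wy":0,"wz":0,"tx":0,"ty":0,"tz":-10,"gripper":80},{"wx":0,"wy":0,"wz":0,"tx":0,"ty":0,"tz":-25,"gripper":80},{"wx":0,"wy":0,"wz":0,"tx":0,"ty":0,"tz":-35,"gripper":70},{"wx":0,"wy":0,"wz":0,"tx":0,"ty":-40,"tz":-35,"gripper":60},{"wx":0,"wy":0,"wz":0,"tx":-30,"ty":-25,"tz":0,"gripper":60},{"wx":0,"wy":0,"wz":0,"tx":-30,"ty":-25,"tz":0,"gripper":60},{"wx":0,"wy":0,"wz":0,"tx":-30,"ty":-25,"tz":0,"gripper":60}]'; python3 - <<'E'
from m import *
f=grab('top','t3.png');cv2.imwrite('pics/c3.png',cv2.resize(f['pixels'][150:310,100:300,::-1],(750,600),interpolation=2))
hsv=cv2.cvtColor(f['pixels'],cv2.COLOR_RGB2HSV)
m=mask(f,(20,120,60),(35,255,255),(120,150,300,310));r,b=rect(f,m,.018);print(m.sum(),np.round(r[0],1),np.round(r[1],1),r[2],b.tolist())
m=mask(f,(0,60,20),(15,255,130),(130,190,260,300));r,b=rect(f,m,.014);print(m.sum(),np.round(r[0],1),np.round(r[1],1),r[2],b.tolist())
E
python3 plan.py 490 251 3 84.9
```

```text
t: 15.2
eef_pos: [0.4806, 0.1436, 0.1049]
tool_rot: [[-0.996, 0.094, 0.003], [0.094, 0.996, 0.001], [-0.003, 0.002, -1.0]]
ft_force: [0.3, 0.6, -0.3]
finger_gap: 0.0602
grasp_force: 0.0
278 [630.5 153.6] [50.9 51.3] 1.8455188274383545 [[604.2000122070312, 178.39999389648438], [605.7999877929688, 127.0999984741211], [656.7000122070312, 128.8000030517578], [655.0999755859375, 180.10000610351562]]
106 [513.2 373.6] [44.7 19.9] 26.00511932373047 [[488.70001220703125, 372.79998779296875], [497.3999938964844, 354.8999938964844], [537.7000122070312, 374.5], [528.9000244140625, 392.3999938964844]]
t 15.25 p [485.8 135.8 104.9] gap 60.4 F [ 3.9 -7.4 -0. ] j7 67
turn [-0.08  0.37 -0.8 ] shift before turn [  8.3 115.2 101.7] after turn [  6.  115.1 101.9]
```

View pics/c3.png

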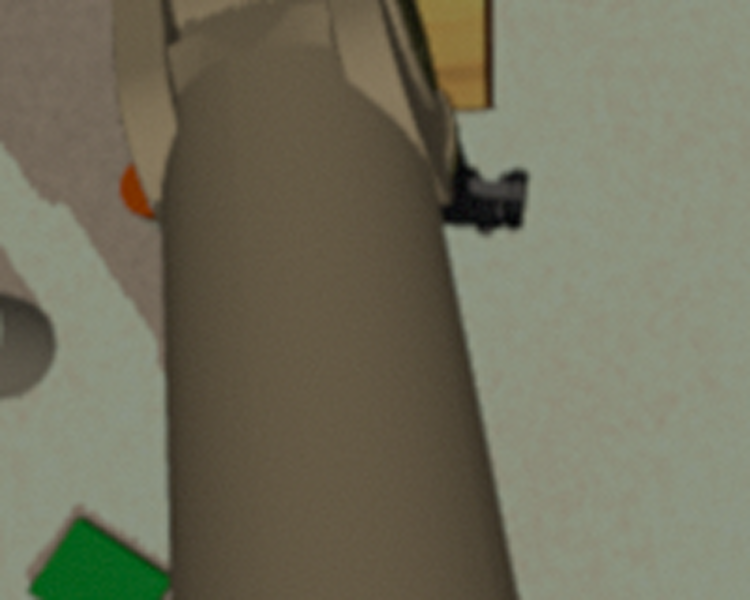

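The arm hides the paddle in the top view, so I use the scene camera.

```bash
python3 - <<'E'
from m import *
f=grab('scene','s4.png');C=cloud(f);cv2.imwrite('pics/c4.png',cv2.resize(f['pixels'][150:300,270:470,::-1],(800,600),interpolation=2))
hsv=cv2.cvtColor(f['pixels'],cv2.COLOR_RGB2HSV)
R=(C[...,0]>.33)&(C[...,0]<.58)&(C[...,1]>.19)&(C[...,1]<.31)&(C[...,2]>.004)&(C[...,2]<.03)
for nm,lo,hi in[('h',(18,110,60),(36,255,255)),('b',(0,60,15),(15,255,130))]:
    m=(cv2.inRange(hsv,lo,hi)>0)&R;p=C[m]*1000
    if len(p)>5:
        r=cv2.minAreaRect(p[:,:2].astype(np.float32));print(nm,len(p),np.round(r[0],1),np.round(r[1],1),round(r[2],1),np.median(p[:,2]))
E
```

```text
h 182 [489.4 253.4] [24.  84.1] 86.8 17.71217278922166
b 394 [407.6 258.4] [59.8 80.2] 87.4 13.472795347799881
```

View pics/c4.png

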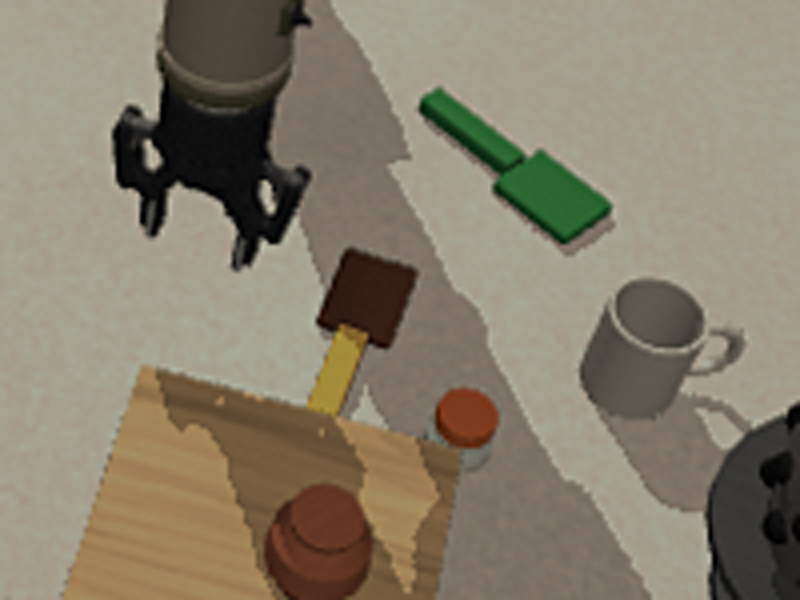

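Crop: the paddle is out, with the blade at (368,297) and the yellow handle at (337,370); only its far end is hidden behind the shelf edge. The jar is upright at (462,428).

```bash
python3 plan.py 495 253.2 4 86.7
```

```text
t 15.30 p [483.5 138.2 104.3] gap 60.1 F [-0.2  0.4 -0. ] j7 67
turn [-0.08  0.25 -2.69] shift before turn [  1.  115.7 100.2] after turn [ -4.9 115.5 100.3]
```

```bash
python3 -m inch '[{"wx":0,"wy":0,"wz":-2.7,"tx":0,"ty":0,"tz":0,"gripper":60},{"wx":0,"wy":0,"wz":0,"tx":-1.2,"ty":29,"tz":0,"gripper":60},{"wx":0,"wy":0,"wz":0,"tx":-1.2,"ty":29,"tz":0,"gripper":60},{"wx":0,"wy":0,"wz":0,"tx":-1.2,"ty":29,"tz":0,"gripper":60},{"wx":0,"wy":0,"wz":0,"tx":-1.2,"ty":29,"tz":0,"gripper":60},{"wx":0,"wy":0,"wz":0,"tx":0,"ty":0,"tz":25,"gripper":60},{"wx":0,"wy":0,"wz":0,"tx":0,"ty":0,"tz":20,"gripper":60},{"wx":0,"wy":0,"wz":0,"tx":0,"ty":0,"tz":0,"gripper":60},{"wx":0,"wy":0,"wz":0,"tx":0,"ty":0,"tz":0,"gripper":60}]'; python3 plan.py 495 253.2 4 86.7
```

```text
t: 16.05
eef_pos: [0.4885, 0.2597, 0.0574]
tool_rot: [[-0.999, 0.048, -0.002], [0.048, 0.999, -0.002], [0.002, -0.002, -1.0]]
ft_force: [-0.3, 0.1, 0.3]
finger_gap: 0.06
grasp_force: 0.0
t 16.05 p [488.5 259.7  57.4] gap 60.0 F [-0.3  0.1  0.3] j7 59
turn [-0.1  -0.11  0.55] shift before turn [-6.9 -6.1 53.4] after turn [-6.8 -6.1 53.4]
```

```bash
python3 -m inch '[{"wx":0,"wy":0,"wz":0.5,"tx":-6.8,"ty":-6,"tz":0,"gripper":60},{"wx":0,"wy":0,"wz":0,"tx":0,"ty":0,"tz":20,"gripper":60},{"wx":0,"wy":0,"wz":0,"tx":0,"ty":0,"tz":18,"gripper":60},{"wx":0,"wy":0,"wz":0,"tx":0,"ty":0,"tz":15,"gripper":60},{"wx":0,"wy":0,"wz":0,"tx":0,"ty":0,"tz":0,"gripper":40},{"wx":0,"wy":0,"wz":0,"tx":0,"ty":0,"tz":0,"gripper":20},{"wx":0,"wy":0,"wz":0,"tx":0,"ty":0,"tz":0,"gripper":5},{"wx":0,"wy":0,"wz":0,"tx":0,"ty":0,"tz":0,"gripper":5},{"wx":0,"wy":0,"wz":0,"tx":0,"ty":0,"tz":0,"gripper":5}]'; python3 plan.py 446 -311 120 86.7
```

```text
t: 16.8
eef_pos: [0.4971, 0.2544, 0.0069]
tool_rot: [[-0.998, 0.057, 0.003], [0.057, 0.998, 0.001], [-0.003, 0.002, -1.0]]
ft_force: [-0.7, -1.6, 6.7]
finger_gap: 0.0222
grasp_force: 59.9
t 16.80 p [497.1 254.4   6.9] gap 22.2 F [-0.7 -1.6  6.7] j7 60
turn [0.09 0.17 0.04] shift before turn [  18.5 -567.2 -114.1] after turn [  18.5 -567.4 -113.1]
```

```bash
python3 -m inch '[{"wx":0,"wy":0,"wz":0,"tx":5,"ty":0,"tz":-5,"gripper":5},{"wx":0,"wy":0,"wz":0,"tx":12,"ty":0,"tz":-5,"gripper":5},{"wx":0,"wy":0,"wz":0,"tx":13,"ty":0,"tz":-15,"gripper":5},{"wx":0,"wy":0,"wz":0,"tx":0,"ty":0,"tz":-30,"gripper":5},{"wx":0,"wy":0,"wz":0,"tx":0,"ty":0,"tz":-35,"gripper":5},{"wx":0,"wy":0,"wz":0,"tx":0,"ty":-15,"tz":-20,"gripper":5},{"wx":0,"wy":0,"wz":0,"tx":-1.1,"ty":-30,"tz":0,"gripper":5},{"wx":0,"wy":0,"wz":0,"tx":-1.1,"ty":-35,"tz":0,"gripper":5},{"wx":0,"wy":0,"wz":0,"tx":-1.1,"ty":-35,"tz":0,"gripper":5},{"wx":0,"wy":0,"wz":0,"tx":-1.1,"ty":-35,"tz":0,"gripper":5}]'; python3 -m inch '[{"wx":0,"wy":0,"wz":0,"tx":-1.1,"ty":-35,"tz":0,"gripper":5},{"wx":0,"wy":0,"wz":0,"tx":-1.1,"ty":-35,"tz":0,"gripper":5},{"wx":0,"wy":0,"wz":0,"tx":-1.1,"ty":-35,"tz":0,"gripper":5},{"wx":0,"wy":0,"wz":0,"tx":-1.1,"ty":-35,"tz":0,"gripper":5},{"wx":0,"wy":0,"wz":0,"tx":-1.1,"ty":-35,"tz":0,"gripper":5},{"wx":0,"wy":0,"wz":0,"tx":-1.1,"ty":-35,"tz":0,"gripper":5},{"wx":0,"wy":0,"wz":0,"tx":-1.1,"ty":-35,"tz":0,"gripper":5},{"wx":0,"wy":0,"wz":0,"tx":-1.1,"ty":-35,"tz":0,"gripper":5},{"wx":0,"wy":0,"wz":0,"tx":-1.1,"ty":-35,"tz":0,"gripper":5},{"wx":0,"wy":0,"wz":0,"tx":-1.1,"ty":-35,"tz":0,"gripper":5}]'; python3 plan.py 452 -310.3 117 -84.7
```

```text
t: 17.63
eef_pos: [0.4609, 0.1046, 0.1156]
tool_rot: [[-0.998, 0.055, 0.001], [0.055, 0.998, 0.001], [-0.001, 0.001, -1.0]]
ft_force: [0.6, -0.7, -0.9]
finger_gap: 0.0222
grasp_force: 59.1
t: 18.47
eef_pos: [0.4524, -0.2455, 0.1155]
tool_rot: [[-0.998, 0.056, 0.001], [0.056, 0.998, 0.001], [-0.001, 0.001, -1.0]]
ft_force: [1.3, 0.3, -2.0]
finger_gap: 0.0221
grasp_force: 59.1
t 18.47 p [ 452.4 -245.5  115.5] gap 22.1 F [ 1.3  0.3 -2. ] j7 119
turn [ 1.000e-01 -5.000e-02  1.715e+02] shift before turn [ -3.2 -64.8  -1.5] after turn [-6.4 64.5 -1.5]
```

```bash
python3 -m inch '[{"wx":0,"wy":0,"wz":0,"tx":-1.5,"ty":-32,"tz":0,"gripper":5},{"wx":0,"wy":0,"wz":0,"tx":-1.5,"ty":-32,"tz":0,"gripper":5},{"wx":0,"wy":0,"wz":7.1,"tx":0,"ty":0,"tz":0,"gripper":5},{"wx":0,"wy":0,"wz":7.1,"tx":0,"ty":0,"tz":0,"gripper":5},{"wx":0,"wy":0,"wz":7.1,"tx":0,"ty":0,"tz":0,"gripper":5},{"wx":0,"wy":0,"wz":7.1,"tx":0,"ty":0,"tz":0,"gripper":5},{"wx":0,"wy":0,"wz":7.1,"tx":0,"ty":0,"tz":0,"gripper":5},{"wx":0,"wy":0,"wz":7.1,"tx":0,"ty":0,"tz":0,"gripper":5},{"wx":0,"wy":0,"wz":7.1,"tx":0,"ty":0,"tz":0,"gripper":5},{"wx":0,"wy":0,"wz":7.1,"tx":0,"ty":0,"tz":0,"gripper":5}]'; python3 -m inch '[{"wx":0,"wy":0,"wz":7.1,"tx":0,"ty":0,"tz":0,"gripper":5},{"wx":0,"wy":0,"wz":7.1,"tx":0,"ty":0,"tz":0,"gripper":5},{"wx":0,"wy":0,"wz":7.1,"tx":0,"ty":0,"tz":0,"gripper":5},{"wx":0,"wy":0,"wz":7.1,"tx":0,"ty":0,"tz":0,"gripper":5},{"wx":0,"wy":0,"wz":7.1,"tx":0,"ty":0,"tz":0,"gripper":5},{"wx":0,"wy":0,"wz":7.1,"tx":0,"ty":0,"tz":0,"gripper":5},{"wx":0,"wy":0,"wz":7.1,"tx":0,"ty":0,"tz":0,"gripper":5},{"wx":0,"wy":0,"wz":7.1,"tx":0,"ty":0,"tz":0,"gripper":5},{"wx":0,"wy":0,"wz":7.1,"tx":0,"ty":0,"tz":0,"gripper":5},{"wx":0,"wy":0,"wz":7.1,"tx":0,"ty":0,"tz":0,"gripper":5}]'; python3 -m inch '[{"wx":0,"wy":0,"wz":7.1,"tx":0,"ty":0,"tz":0,"gripper":5},{"wx":0,"wy":0,"wz":7.1,"tx":0,"ty":0,"tz":0,"gripper":5},{"wx":0,"wy":0,"wz":7.1,"tx":0,"ty":0,"tz":0,"gripper":5},{"wx":0,"wy":0,"wz":7.1,"tx":0,"ty":0,"tz":0,"gripper":5},{"wx":0,"wy":0,"wz":7.1,"tx":0,"ty":0,"tz":0,"gripper":5},{"wx":0,"wy":0,"wz":7.1,"tx":0,"ty":0,"tz":0,"gripper":5},{"wx":0,"wy":0,"wz":0,"tx":0,"ty":0,"tz":0,"gripper":5},{"wx":0,"wy":0,"wz":0,"tx":0,"ty":0,"tz":0,"gripper":5}]'; python3 plan.py 452 -310.3 56 -84.7
```

```text
t: 19.3
eef_pos: [0.4522, -0.3077, 0.1153]
tool_rot: [[-0.495, 0.869, 0.001], [0.869, 0.495, 0.001], [0.0, 0.001, -1.0]]
ft_force: [0.6, -0.5, -1.9]
finger_gap: 0.0224
grasp_force: 59.2
t: 20.13
eef_pos: [0.4522, -0.3076, 0.1151]
tool_rot: [[0.661, 0.751, 0.001], [0.751, -0.661, 0.001], [0.002, -0.0, -1.0]]
ft_force: [-0.2, 0.5, -1.4]
finger_gap: 0.022
grasp_force: 59.2
t: 20.8
eef_pos: [0.4522, -0.3078, 0.1148]
tool_rot: [[0.993, 0.115, -0.0], [0.115, -0.993, 0.001], [-0.0, -0.001, -1.0]]
ft_force: [-0.3, -0.2, -1.7]
finger_gap: 0.022
grasp_force: 59.2
t 20.80 p [ 452.2 -307.8  114.8] gap 22.0 F [-0.3 -0.2 -1.7] j7 -26
turn [-0.04  0.01  1.32] shift before turn [-0.5  2.5 58.8] after turn [-0.4  2.5 58.8]
```

```bash
python3 -m inch '[{"wx":0,"wy":0,"wz":1.3,"tx":0,"ty":2.5,"tz":15,"gripper":5},{"wx":0,"wy":0,"wz":0,"tx":0,"ty":0,"tz":15,"gripper":5},{"wx":0,"wy":0,"wz":0,"tx":0,"ty":0,"tz":15,"gripper":5},{"wx":0,"wy":0,"wz":0,"tx":0,"ty":0,"tz":14,"gripper":5},{"wx":0,"wy":0,"wz":0,"tx":0,"ty":0,"tz":0,"gripper":5},{"wx":0,"wy":0,"wz":0,"tx":0,"ty":0,"tz":0,"gripper":5}]'; python3 - <<'E'
from m import *
u=np.array([np.cos(.0925),np.sin(.0925)]);n=np.array([-u[1],u[0]])
for nm in('scene','top'):
    f=grab(nm);C=cloud(f);a=C[...,:2]@u;b=C[...,:2]@n;z=C[...,2]
    m=(a>.48)&(a<.565)&(abs(b+.3507)<.05)&(z>.045)&(z<.1)
    if nm=='scene':
        hsv=cv2.cvtColor(f['pixels'],cv2.COLOR_RGB2HSV)
    if m.sum():
        A,B,Z=a[m],b[m],z[m];r=cv2.minAreaRect((np.c_[A,B]*1000).astype(np.float32));print(nm,m.sum(),np.percentile(A,[2,98]).round(4),np.percentile(B,[2,50,98]).round(4),np.polyfit(A,Z,1).round(3),np.median(Z).round(4),r)
    m=(a>.44)&(a<.54)&(abs(b+.3507)<.045)&(z>-.005)&(z<.02)&(cv2.inRange(cv2.cvtColor(f['pixels'],cv2.COLOR_RGB2HSV),(20,120,60),(35,255,255))>0)
    if m.sum(): print(' yellow floor across',np.percentile(b[m],[2,98]).round(4))
E
python3 plan.py 452 -310.3 31 -84.7
```

```text
t: 21.3
eef_pos: [0.4518, -0.3106, 0.0549]
tool_rot: [[0.996, 0.089, -0.002], [0.089, -0.996, 0.001], [-0.002, -0.001, -1.0]]
ft_force: [-0.1, -1.1, -1.1]
finger_gap: 0.0219
grasp_force: 59.1
scene 411 [0.4827 0.5573] [-0.3799 -0.3497 -0.3221] [-0.031  0.077] 0.0611 ((522.5576782226562, -351.4765319824219), (85.34529876708984, 61.748321533203125), 1.229852557182312)
 yellow floor across [-0.3463 -0.3147]
top 548 [0.4981 0.5644] [-0.3839 -0.3488 -0.3152] [-0.02   0.074] 0.0632 ((528.7059936523438, -349.1155700683594), (72.55062103271484, 95.22944641113281), 0.40754756331443787)
 yellow floor across [-0.338  -0.3128]
t 21.40 p [ 452.6 -311.3   56.3] gap 22.4 F [ 0.5 -0.4 -1.1] j7 -24
turn [ 0.03 -0.03 -0.22] shift before turn [-0.5 -1.1 25.3] after turn [-0.5 -1.1 25.3]
```

```bash
python3 -m inch '[{"wx":0,"wy":0,"wz":0,"tx":-6,"ty":-0.6,"tz":0,"gripper":5},{"wx":0,"wy":0,"wz":0,"tx":0,"ty":0,"tz":13,"gripper":5},{"wx":0,"wy":0,"wz":0,"tx":0,"ty":0,"tz":13,"gripper":5},{"wx":0,"wy":0,"wz":0,"tx":0,"ty":0,"tz":0,"gripper":5},{"wx":0,"wy":0,"wz":0,"tx":12,"ty":0,"tz":0,"gripper":5},{"wx":0,"wy":0,"wz":0,"tx":12,"ty":0,"tz":0,"gripper":5},{"wx":0,"wy":0,"wz":0,"tx":12,"ty":0,"tz":0,"gripper":5}]';python3 -m inch '[{"wx":0,"wy":0,"wz":0,"tx":12,"ty":0,"tz":0,"gripper":5},{"wx":0,"wy":0,"wz":0,"tx":12,"ty":0,"tz":0,"gripper":5},{"wx":0,"wy":0,"wz":0,"tx":12,"ty":0,"tz":0,"gripper":5},{"wx":0,"wy":0,"wz":0,"tx":12,"ty":0,"tz":0,"gripper":5},{"wx":0,"wy":0,"wz":0,"tx":3,"ty":0,"tz":0,"gripper":5},{"wx":0,"wy":0,"wz":0,"tx":0,"ty":0,"tz":0,"gripper":5},{"wx":0,"wy":0,"wz":0,"tx":0,"ty":0,"tz":0,"gripper":5}]'; python3 plan.py 533.5 -303 11 -84.7
```

```text
t: 21.98
eef_pos: [0.4824, -0.3073, 0.0292]
tool_rot: [[0.996, 0.088, -0.001], [0.088, -0.996, 0.001], [-0.001, -0.001, -1.0]]
ft_force: [0.4, -0.7, -0.2]
finger_gap: 0.0225
grasp_force: 59.2
t: 22.57
eef_pos: [0.5322, -0.3033, 0.0293]
tool_rot: [[0.996, 0.088, -0.001], [0.088, -0.996, -0.0], [-0.001, -0.0, -1.0]]
ft_force: [0.0, -0.4, -0.7]
finger_gap: 0.0223
grasp_force: 59.2
t 22.57 p [ 532.2 -303.3   29.3] gap 22.3 F [ 0.  -0.4 -0.7] j7 -29
turn [-0.    0.07 -0.24] shift before turn [ 1.3 -0.2 18.3] after turn [ 1.3 -0.2 18.3]
```

```bash
python3 -m inch '[{"wx":0,"wy":0,"wz":0,"tx":1,"ty":0,"tz":6,"gripper":5},{"wx":0,"wy":0,"wz":0,"tx":0,"ty":0,"tz":6,"gripper":5},{"wx":0,"wy":0,"wz":0,"tx":0,"ty":0,"tz":5,"gripper":5},{"wx":0,"wy":0,"wz":0,"tx":0,"ty":0,"tz":0,"gripper":5},{"wx":0,"wy":0,"wz":0,"tx":0,"ty":0,"tz":0,"gripper":34},{"wx":0,"wy":0,"wz":0,"tx":0,"ty":0,"tz":0,"gripper":34},{"wx":0,"wy":0,"wz":0,"tx":0,"ty":0,"tz":0,"gripper":34},{"wx":0,"wy":0,"wz":0,"tx":0,"ty":0,"tz":-8,"gripper":34}]';python3 -m inch '[{"wx":0,"wy":0,"wz":0,"tx":0,"ty":0,"tz":-20,"gripper":34},{"wx":0,"wy":0,"wz":0,"tx":0,"ty":0,"tz":-35,"gripper":34},{"wx":0,"wy":0,"wz":0,"tx":0,"ty":0,"tz":-40,"gripper":34},{"wx":0,"wy":0,"wz":0,"tx":0,"ty":0,"tz":-40,"gripper":34},{"wx":0,"wy":0,"wz":0,"tx":0,"ty":35,"tz":0,"gripper":34},{"wx":0,"wy":0,"wz":0,"tx":0,"ty":40,"tz":0,"gripper":34},{"wx":0,"wy":0,"wz":0,"tx":0,"ty":40,"tz":0,"gripper":34},{"wx":0,"wy":0,"wz":0,"tx":0,"ty":40,"tz":0,"gripper":34},{"wx":0,"wy":0,"wz":0,"tx":0,"ty":0,"tz":0,"gripper":34}]'; python3 - <<'E'
from m import *
u=np.array([np.cos(.0925),np.sin(.0925)]);n=np.array([-u[1],u[0]])
for nm in('scene','top'):
  f=grab(nm,nm+'9.png');C=cloud(f)
  for c in(-.2394,-.3507):
    a=C[...,:2]@u-.5465;b=C[...,:2]@n-c;m=(a>-.097)&(a<.012)&(abs(b)<.026)&(C[...,2]>.015)&(C[...,2]<.035)
    if m.sum()>20:print(nm,c,m.sum(),np.percentile(a[m],[1,99]).round(4),np.percentile(b[m],[5,50,95]).round(4),np.polyfit(a[m],b[m],1).round(4),np.polyfit(a[m],C[m][:,2],1).round(4))
i=[cv2.resize(cv2.imread('pics/'+p)[r:r+120,c:c+110],(400,436)) for p,r,c in(('scene9.png',170,130),('top9.png',115,320))]
cv2.imwrite('pics/end.png',np.hstack(i))
E
```

```text
t: 23.23
eef_pos: [0.5334, -0.3025, 0.02]
tool_rot: [[0.996, 0.088, -0.002], [0.088, -0.996, 0.001], [-0.002, -0.001, -1.0]]
ft_force: [0.2, 0.0, -1.1]
finger_gap: 0.0343
grasp_force: 0.0
t: 23.98
eef_pos: [0.5421, -0.467, 0.1561]
tool_rot: [[0.997, 0.077, -0.003], [0.077, -0.997, -0.005], [-0.003, 0.005, -1.0]]
ft_force: [-2.8, -1.6, -0.5]
finger_gap: 0.0338
grasp_force: 0.0
scene -0.2394 139 [-0.089 -0.012] [-0.0099  0.0009  0.0105] [-0.0086  0.0005] [0.0091 0.0223]
scene -0.3507 154 [-0.0964 -0.0118] [-0.0117  0.0011  0.0112] [0.0032 0.0009] [0.0299 0.0229]
top -0.2394 193 [-0.0489  0.011 ] [-0.0122 -0.0015  0.0077] [-0.0343 -0.0025] [-0.0043  0.0224]
top -0.3507 73 [-0.0147  0.0119] [-0.0126  0.0024  0.0119] [-0.2449  0.0021] [-0.1654  0.0214]
```

View pics/end.png

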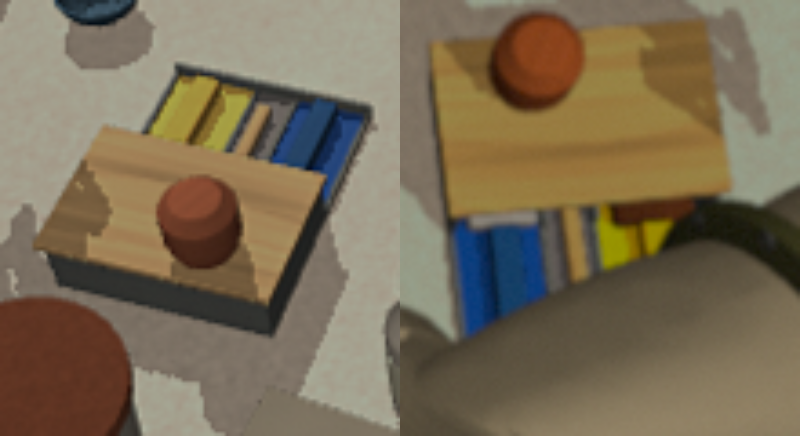

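Both tools lie flat: the yellow handle at (190,110) and the blue one at (310,130) in the left view. In the right view the ferrule and blade edge just reach under the cover. One last number check on the paddle's tail.

```bash
python3 - <<'E'
from m import *
u=np.array([np.cos(.0925),np.sin(.0925)]);n=np.array([-u[1],u[0]])
f=grab('scene');C=cloud(f);hsv=cv2.cvtColor(f['pixels'],cv2.COLOR_RGB2HSV)
for c,lo,hi in((-.2394,(95,120,30),(125,255,255)),(-.3507,(18,110,60),(36,255,255))):
    a=C[...,:2]@u-.5465;b=C[...,:2]@n-c;m=(a>-.11)&(a<.012)&(abs(b)<.02)&(C[...,2]>.017)&(C[...,2]<.035)&(cv2.inRange(hsv,lo,hi)>0)
    for k in(-.1,-.09,-.08,-.07,-.05,-.03): s=m&(a>k)&(a<k+.01);print(c,k,s.sum(),C[s][:,2].mean().round(4) if s.any() else '',b[s].mean().round(4) if s.any() else '')
E
python3 plan.py 540 -470 160 -84.7
```

```text
-0.2394 -0.1 0  
-0.2394 -0.09 13 0.0207 0.0009
-0.2394 -0.08 17 0.0219 0.0015
-0.2394 -0.07 18 0.0215 -0.0003
-0.2394 -0.05 18 0.0219 0.0017
-0.2394 -0.03 18 0.0224 0.0012
-0.3507 -0.1 0  
-0.3507 -0.09 11 0.0205 0.0011
-0.3507 -0.08 15 0.0228 -0.0014
-0.3507 -0.07 21 0.0221 0.0008
-0.3507 -0.05 20 0.0215 0.001
-0.3507 -0.03 15 0.0217 -0.0005
t 24.13 p [ 546.9 -458.5  156.1] gap 33.9 F [ 0.3  0.6 -0.7] j7 -25
turn [ 0.03  0.02 -0.34] shift before turn [-7.9 10.8 -3.9] after turn [-8.  10.8 -3.9]
```

Both tails sit near -0.09 m, with handle tops at 22 mm and both tools centred across. I'm handing it in.

```bash
python3 -c "
from rig import env
print(env.finish_job())"
```

```text
the job is handed in; nothing more can be done
None
```

I put the brush and the paddle away in their own compartments, flat and head-first under the cover, and handed the job in at about 24 s; by my camera measurements both were well within tolerance, but no verdict came back.

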